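# Seat and home the sample carousel

## Task

Mount the loose sample carousel on the sample changer: keeping it level, lower it gently over the spindle, turn it with a light touch to find where its underside notches drop over the hub's driving dogs so that it sits fully home, then turn it clockwise (seen from above), taking the hub along, until it comes up softly against the home stop with its index rib pointing at the sampling post. Never force it, let go of it at the end, and leave the beaker and the two brown vials where they stand.

Things in the scene. Friction and masses are not known exactly. Their poses are not given: they have to be found in the camera images.
- carousel: Loose round white sample carousel, 141 mm across, about 0.35 kg (0.26 to 0.46), twelve places in a ring, small closed vials in some (caps 50 mm up). Stands level on the bench. Origin: centre of its flat underside, z up. +x runs along the grey index rib, which lies radially on the top plate in the one place without a pocket and overhangs the rim by 6 mm.
- grip (a point): Centre of the carousel's grey upright finger grip, on its axis 70 mm above its underside; axes as the carousel. The grip is 56 mm long along x, 14 mm thick along y, 36 mm tall (52 to 88 mm above the underside), on a round column 26 mm across.
- notch (a point): On the carousel's underside, 16 mm from its axis towards +x (the rib's side): middle of the wide notch, 13 mm wide. On the other side, towards -x, is a narrow one, 9 mm. Both are 9 mm deep and run radially from the bore to 24 mm radius. The bore, up the axis from below, is 17.5 mm across, blind, 34 mm deep.
- changer: Fixed sample changer, white box 205 mm (x) by 180 mm (y), 56 mm high. Origin: on the bench under the axis of its drive hub; z up. +x points from the hub to the sampling post, a column at the rear, 88 to 148 mm from the axis, top 135 mm above the bench (needle arm swung away). Display and keys on the -x face.
- seat (a point): On the hub's axis, at the upper face of its metal plate (60 mm across), 64 mm above the bench: the carousel's underside rests here when home, its origin on this point. Axes as the changer. A spindle, 16 mm thick, rises 30 mm from it, straight for 20 mm, then tapering to 6 mm. More than 50 N between carousel and changer is too much.
- dogs (a point): On the hub's axis, 7 mm above the seat: level of the tops of the two driving dogs, 6 to 22 mm from the axis on either side, one 10 mm wide and one 6 mm, for the wide and the narrow notch (1.5 mm play each side, so one orientation fits). In any other the carousel's underside stays at this level. Axes as the changer, not the hub.
- post (a point): Foot of the sampling post, on the housing's top, 103 mm from the hub axis. The hub turns stiffly (0.12 N m), stays where left, its angle is not measured: at the start the wide dog points 20 to 70 degrees anticlockwise (from above) of this post. Its clockwise stop is home: the carousel's rib then points at the post within 3 degrees. Other stop: 84 degrees.
- beaker: Glass beaker, 52 mm across, 68 mm high, a bystander. Origin: centre of its underside.
- vial_a: Brown screw-cap vial, 28 mm across, 62 mm high, a bystander. Origin: centre of its underside.
- vial_b: Brown screw-cap vial, 28 mm across, 62 mm high, a bystander. Origin: centre of its underside.

How it is judged:
By the outcome, as a careful person would: the job done as asked, in the order asked, and still so for the second after the job is handed in, with the robot touching nothing.
It also fails if it takes over 61 s, if anything falls off the work surface, if the arm or the gripper's body presses on something with over 40 N, if the wrist force passes 120 N, or if a joint passes its speed limit or range.

## Robot

A 6-joint arm with a two-finger parallel gripper is mounted at the origin on a cart in front of the work surface, level with it; the furniture and walls round the work are solid. World frame = base frame: x ahead of the robot, y to its left, z up, the work surface at z = 0. Lengths are in mm, angles in rad, forces in N, time in s.
With the tool pointing down it reaches from about 275 to 750 mm from the base axis. Payload 10.2 kg.
Tool frame: the origin (TCP) lies midway between the tips of the shut fingers; the grasp point (between the pads) lies 19 mm behind it; z points along the fingers, y is the line along which they close (so a half turn about z gives the same grasp; the last joint's range is limited). The gripper opens to 85 mm and grips with 20 to 120 N. Pads are 22 mm wide; open, the fingers measure 114 mm over their backs; the gripper's body (76 mm by 85 mm) begins 54 mm behind the grasp point. The pads swing forward as they close: fully open they stand 13 mm farther back than shut.
Start: joints at [1.099, 0.313, 1.498, -0, 1.331, -0.223], TCP at [129.289, 508.837, 231.294] pointing down, gripper open.
Joint ranges: [-2.94, 2.94], [-0.97, 2.17], [0.19, 2.56], [-1.23, 4.37], [0.02, 3.11], [-2.88, 2.88]. Speed limits (rad/s): [2.39, 2.39, 3.01, 3.14, 3.14, 3.14].

## Interface

Orientations are given as a unit quaternion [w, x, y, z].
In Python, from rig import sense, capture, finish_job, find_in, place_of gives the robot as it stands. The module is installed in compiled form; this text tells all that it offers.
- The arm moves only by the shell command python3 -m jog 'ROWS' [FORCE]. ROWS is JSON, a list of rows, each an object of numbers: "tx", "ty", "tz": the shift along the tool's x, y, z in mm; "ax", "ay", "az": the turn, a rotation vector about the tool's x, y, z in rad; "jaw": the closure, from -1 (fully open) to 1 (shut), so that 0 is half open. In form: [{"tx": .., "ty": .., "tz": .., "ax": .., "ay": .., "az": .., "jaw": ..}, ...]. A call has 1 to 5 rows; each row shifts and turns the commanded pose from where the row before left it, along the tool's axes as they then stand; what a row does not reach is not made up. A row lasts 1/8 s, in which the tool goes at most 62.5 mm and 10.7 degrees, less where a joint would pass 70% of its speed; a pose out of reach is approached as far as the arm can. A call with a gripper value outside its range is refused whole. The fingers move at their own pace and stop on an object; FORCE is the grip in N (left out, the last holds). Time passes only in rows, so rows that do not move let the fingers close. It gives the time, the measured TCP pose, the force, the opening and the grip force at its end, in the units of the state.
- sense(): the state, without advancing time (a new reading comes with each control period).
- capture(name): name is "scene" or "side" or "wrist"; returns a dict with "color" (480x640x3 uint8, red, green, blue), "depth" (480x640 float32, mm along the optical axis (not along the pixel's ray), 0 where there is no reading), "fx", "fy", "cx", "cy" (pixels), "camera_from_world" (4x4, takes a point from world to camera coordinates); the wrist camera has in their place "mount" (4x4, takes a point from camera to tool coordinates, whose origin is the TCP and whose axes are the flange's). Camera axes: x right, y up, looking along -z (the intrinsics and any distortion apply to the point x, -y, -z); pixel columns grow to the right and rows downward; lengths in mm; the calibration is good to about 2 mm. A picture is of the moment at which its call begins: read the wrist's pose just before it.
- finish_job(): hands the job in; it is judged then, once.
Trained networks look in the newest picture that a camera, given by its name, has taken for a name from the list of things; names that differ only in an ending like _2 or _b are one class to them, and where a whole thing is asked for, a point or a joint stands for the part that bears it (a point fixed in the world has none). Each returns a list of dicts, best first, with "conf" (0 to 1); they miss things now and then, are a little off and sometimes report something else, mostly with a low value. They report only what shows in the picture. A call takes as long as a camera call.
- find_in(query, camera): "centre" ([column, row] in pixels, amid what is visible of it).
- place_of(query, camera): "centre" ([column, row] in pixels: a listed point, or the origin of a listed thing).
The state is a dict: "time_s": time; "joints": joint angles; "dq": joint speeds; "tau": joint torques, N m; "eef_pos": TCP position; "ee_rot": TCP orientation; "force": force on the tool from outside, world axes, zero at the start; "wrist_torque": the same for the moment, N m; "grip_width": opening from 0.0 (shut) to 1.0 (fully open); "grip_force": force on a finger pad.
Only numpy, scipy, OpenCV 4.12 (cv2) and the standard library are available. Lean on these libraries where they do the work, as an engineer would, in place of code of your own. Each camera call takes 0.05 s, during which the arm holds its last target. There are 200 camera calls.

## Working session

There is one attempt and no reset: what is moved stays moved. The work goes in short steps, Python scripts to look and compute and a shell command to move; the robot and the scene stay as the last step left them, time stands still between calls to the robot, and variables do not carry over. Pictures are saved under pics/ and viewed, at most 10 in all, crops included, and the job is handed in when it is done.

```bash
mkdir -p pics; cat > h.py <<'E'
import numpy as np, cv2
from rig import sense, capture, finish_job, find_in, place_of
from scipy.spatial.transform import Rotation as R
def T_cw(im, s=None):
    # world_from_camera
    if "camera_from_world" in im: return np.linalg.inv(np.array(im["camera_from_world"]))
    T=np.eye(4); q=s["ee_rot"]; T[:3,:3]=R.from_quat([q[1],q[2],q[3],q[0]]).as_matrix(); T[:3,3]=s["eef_pos"]
    return T@np.array(im["mount"])
def ray(im,T,px):
    d=np.array([(px[0]-im["cx"])/im["fx"],-(px[1]-im["cy"])/im["fy"],-1.])
    return T[:3,3],T[:3,:3]@d
def at_z(im,T,px,z):
    o,d=ray(im,T,px); return o+d*(z-o[2])/d[2]
def at_depth(im,T,px):
    u,v=int(round(px[0])),int(round(px[1])); w=im["depth"][max(v-1,0):v+2,max(u-1,0):u+2]; w=w[w>0]
    if not len(w): return None
    o,d=ray(im,T,px); return o+d*np.median(w)
def proj(im,T,p):
    c=np.linalg.inv(T)@np.r_[p,1]; return [im["cx"]+im["fx"]*c[0]/-c[2], im["cy"]-im["fy"]*c[1]/-c[2]]
E
cat > a.py <<'E'
from h import *
np.set_printoptions(precision=1,suppress=True)
s=sense(); print(s)
Z=dict(carousel=0,grip=70,changer=0,seat=64,dogs=71,post=56,beaker=0,vial_a=0)
for c in ["scene","side"]:
    im=capture(c); T=T_cw(im); cv2.imwrite(f"pics/{c}0.png",im["color"][:,:,::-1])
    print(c,T[:3,3],[k for k in im])
    for q in Z:
        for r in place_of(q,c)[:3]:
            print(q,round(r["conf"],2),np.array(r["centre"]),at_z(im,T,r["centre"],Z[q]),at_depth(im,T,r["centre"]))
E
python3 a.py
```

```text
{'time_s': 0.0, 'joints': array([ 1.1,  0.3,  1.5,  0. ,  1.3, -0.2]), 'dq': array([-0.,  0.,  0., -0.,  0., -0.]), 'tau': array([  0. , -41.2, -26. ,  -0. ,   0. ,   0. ]), 'eef_pos': array([129.2, 508.6, 230.7]), 'ee_rot': array([-0. ,  0.1,  1. , -0. ]), 'force': array([-0.2,  0.4, -0.9]), 'wrist_torque': array([-0., -0., -0.]), 'grip_force': 0.0, 'grip_width': 0.9995938897364443}
scene [242.4 538.4 776.7] ['color', 'depth', 'fx', 'fy', 'cx', 'cy', 'camera_from_world']
carousel 0.87 [404.4 221.2] [ 515.6 -129.9    0. ] [ 503.9 -101.3   33.2]
grip 0.66 [409.5 188.2] [ 518.7 -141.    70. ] [ 515.3 -132.6   78.7]
changer 0.56 [311.1 352.4] [510.1 175.7   0. ] [490.7 202.   56.3]
seat 0.91 [306.1 323.5] [519.4 170.9  64. ] [514.5 177.4  76.6]
dogs 0.77 [308.7 322.7] [514.3 171.5  71. ] [511.1 175.9  79.4]
post 0.57 [247.2 297.9] [620.4 175.9  56. ] [612.1 183.8  71.8]
post 0.29 [403.8 218.6] [499.4 -86.3  56. ] [ 506.8 -104.4   35.2]
beaker 0.81 [410.5 298.7] [430.3  12.2   0. ] [422.6  33.8  31.9]
vial_a 0.8 [258.6 231.3] [718.9  25.    0. ] [708.8  35.9  16.5]
vial_a 0.55 [296.7 242.5] [648.4  11.    0. ] [636.5  26.5  22.8]
side [603. 721. 643.] ['color', 'depth', 'fx', 'fy', 'cx', 'cy', 'camera_from_world']
carousel 0.74 [327.8 209.2] [ 514.4 -141.6    0. ] [521.  -76.7  48.4]
grip 0.78 [325.9 176.4] [ 517.5 -143.8   70. ] [ 519.  -128.    80.5]
changer 0.81 [346.9 338.2] [518.9 166.8   0. ] [526.3 216.2  57.2]
seat 0.75 [350.9 310.6] [515.7 174.5  64. ] [517.1 183.2  73.3]
dogs 0.89 [349.2 303.5] [517.3 167.9  71. ] [518.7 176.9  80.3]
dogs 0.3 [320.2 214.2] [537.7 -34.3  71. ] [533.6 -81.   35.6]
post 0.57 [279.3 318.6] [612.2 172.1  56. ] [611.9 186.   70.9]
beaker 0.9 [390.6 259.7] [426.3   7.1   0. ] [433.5  36.   26.1]
vial_a 0.91 [258.6 273.2] [642.3  17.9   0. ] [634.  166.7 136.1]
vial_a 0.88 [209.6 279.2] [720.   24.1   0. ] [717.2  40.9  15.4]
```

View pics/scene0.png

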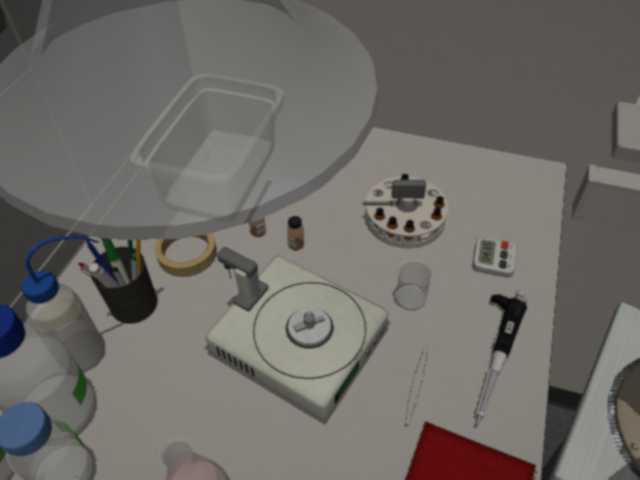

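View pics/side0.png

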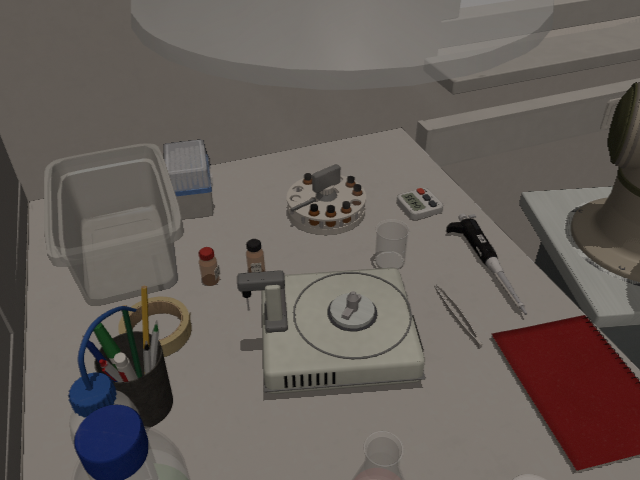

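```bash
cat > b.py <<'E'
from h import *
np.set_printoptions(precision=1,suppress=True)
s=sense(); q=s["ee_rot"]; print("toolR",R.from_quat([q[1],q[2],q[3],q[0]]).as_matrix().round(3).tolist())
P=[]
for c in ["scene","side"]:
    im=capture(c); T=T_cw(im); v,u=np.mgrid[0:480,0:640]; d=im["depth"]
    D=np.stack([(u-im["cx"])/im["fx"],-(v-im["cy"])/im["fy"],-np.ones_like(u,float)],-1)
    W=(D*d[...,None])@T[:3,:3].T+T[:3,3]; ok=d>0
    g=ok&(W[...,2]>66)&(W[...,2]<100)&(np.hypot(W[...,0]-517,W[...,1]+142)<50)
    p=W[g]; w,V=np.linalg.eigh(np.cov(p[:,:2].T)); a=V[:,1]
    print(c,"grip",g.sum(),p.mean(0),p.max(0)[2],"ang",np.degrees(np.arctan2(a[1],a[0])))
    # rib tips
    tip=(363,203) if c=="scene" else (291,207)
    print("tip",at_z(im,T,tip,35),at_depth(im,T,tip),at_z(im,T,tip,0))
    for lo,hi in [(95,160),(160,300),(300,500),(500,800)]:
        g=ok&(W[...,2]>lo)&(W[...,2]<hi)&(W[...,0]>150)&(W[...,0]<850)&(abs(W[...,1])<420)
        if g.sum()>20: print(lo,hi,g.sum(),np.percentile(W[g],[2,50,98],axis=0).tolist())
    cr=im["color"]; n="scene" if c=="scene" else "side"
    box=(150,270,340,460) if c=="scene" else (130,340,260,440)
    if c=="scene":A=cv2.resize(cr[170:250,340:470],None,fx=4,fy=4,interpolation=cv2.INTER_CUBIC); B=cv2.resize(cr[290:360,270:350],None,fx=4.5,fy=4.5,interpolation=cv2.INTER_CUBIC)
    else: A2=cv2.resize(cr[270:340,300:400],None,fx=5,fy=5,interpolation=cv2.INTER_CUBIC)
    for qq in ["notch"]: print(qq,[(r["centre"],round(r["conf"],2)) for r in place_of(qq,c)])
H=np.zeros((320+350,800,3),np.uint8); H[:A.shape[0],:A.shape[1]]=A
H[320:320+B.shape[0],:B.shape[1]]=B; H[320:320+A2.shape[0],362:362+A2.shape[1]-62]=A2[:,:438]
cv2.imwrite("pics/crop1.png",cv2.resize(H,(700,586))[:,:,::-1])
E
python3 b.py
```

```text
toolR [[-0.969, 0.246, -0.0], [0.246, 0.969, -0.0], [-0.0, -0.0, -1.0]]
scene grip 486 [ 517.6 -132.7   80.7] 92.53446245896419 ang -148.87435418442908
tip [583.6 -99.8  35. ] [581.8 -96.4  39. ] [ 599.7 -129.9    0. ]
95 160 12746 [[232.6758773203926, -416.79326472811306, 96.35372005174304], [608.2016263630403, -336.71103522267987, 130.68712934912332], [815.3007234024786, 415.41087374655245, 158.04908969023677]]
160 300 18700 [[373.58991258420065, -418.1479802377538, 162.76395148172176], [559.2308099516533, -368.51077624595587, 224.39091078866193], [796.0230935041591, 413.6014026815425, 293.9390410158084]]
300 500 610 [[363.5826077940024, -419.6304039642529, 300.28280889381153], [407.45420671288673, -408.018323301957, 306.84820121929323], [498.1352385596263, 412.33313516973135, 499.9403619219166]]
500 800 76558 [[405.18557027625513, 184.72884797311792, 503.7041049563924], [480.8415409624967, 337.29251072853623, 534.4983581257775], [605.8554291209366, 412.48890513099946, 600.0981467111071]]
notch [([391.5, 215.9], 0.68)]
side grip 431 [ 519.5 -129.8   80.9] 91.61742853502096 ang -149
[... 197 characters left out ...]
18897, 123.011225704933], [843.3544514924239, 409.4088672367934, 155.53407851137692]]
160 300 6228 [[691.4894896747709, -331.5113055375506, 161.90087713671136], [791.1760630771141, -292.14801179535425, 185.8463297641812], [847.4474945027081, 418.0704211117867, 283.08460299837213]]
300 500 366 [[825.6919258411118, -297.737392896356, 300.91432127047034], [838.3280093752628, -292.7167857547286, 320.7626164833842], [849.4178743078843, -286.99784806883974, 337.2555069049866]]
500 800 29447 [[435.497491839991, 329.16312943453454, 502.32893654280883], [567.6984686124639, 391.5275241666252, 517.9597757948117], [679.8258284633821, 418.70776345256166, 533.3730924020907]]
notch [([321.9, 216.7], 0.73)]
```

View pics/crop1.png

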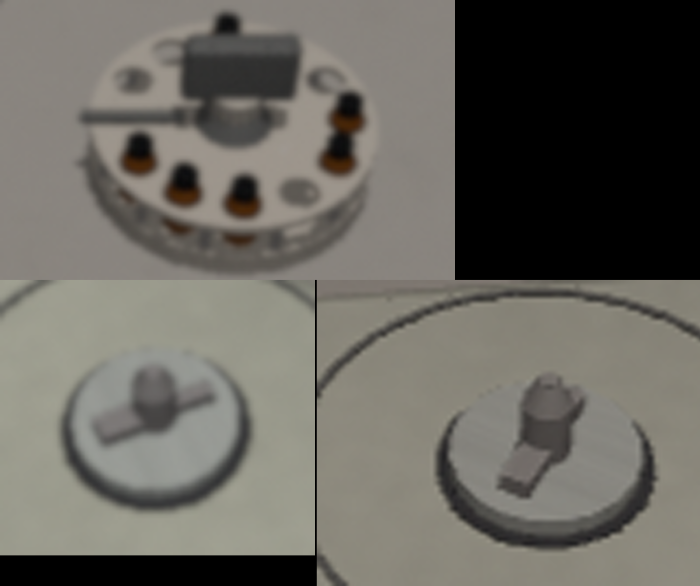

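```bash
cat > c.py <<'E'
from h import *
np.set_printoptions(precision=1,suppress=True)
for c,w,n in [("scene",(296.7,327.6),(322.8,318.7)),("side",(345.3,316.2),(360.2,296.3))]:
    im=capture(c); T=T_cw(im); a,b=at_z(im,T,w,71),at_z(im,T,n,71); d=a-b
    print(c,a,b,np.linalg.norm(d),np.degrees(np.arctan2(d[1],d[0])))
    v,u=np.mgrid[0:480,0:640]; d=im["depth"]
    D=np.stack([(u-im["cx"])/im["fx"],-(v-im["cy"])/im["fy"],-np.ones_like(u,float)],-1)
    W=(D*d[...,None])@T[:3,:3].T+T[:3,3]
    g=(d>0)&(W[...,2]>380)&(v<235)&(W[...,0]>0)
    p=W[g]; print("lamp",p.min(0),p.max(0)); 
    for y0 in range(100,700,60):
        k=p[(p[:,1]>y0)&(p[:,1]<y0+60)]
        if len(k): print(y0,len(k),k.min(0),k.max(0))
im=capture("wrist"); print(np.array(im["mount"]),im["fx"])
E
python3 c.py
```

```text
scene [524. 187.  71.] [501.3 155.5  71. ] 38.75131704086367 54.1528933567244
lamp [397.3 101.2 380. ] [986.3 422.2 607.3]
100 1079 [450.7 101.2 380. ] [986.3 160.  530.4]
160 3502 [407.3 160.  380.8] [974.1 220.  570. ]
220 10044 [397.3 220.  499.3] [482.8 280.  597.1]
280 26340 [398.4 280.  498.7] [695.5 340.  607.3]
340 31021 [414.4 340.  498.7] [663.5 400.  594.8]
400 5293 [472.7 400.  499.3] [587.9 422.2 523.3]
side [525.4 190.4  71. ] [500.7 155.9  71. ] 42.460505795806554 54.34620453317444
lamp [405.8 285.4 500.2] [696.7 424.3 535.5]
280 1070 [405.8 285.4 501. ] [696.7 340.  526.4]
340 18363 [415.8 340.  500.7] [683.4 400.  535.5]
400 11896 [468.9 400.  500.2] [629.2 424.3 525.5]
[[  -0.     1.     0.3   76.8]
 [   1.     0.     0.    -0.7]
 [   0.     0.3   -1.  -142.6]
 [   0.     0.     0.     1. ]] 431.0782248559663
```

```bash
python3 -m jog '[{"tx":-36,"ty":-36,"jaw":-1},{"tx":-36,"ty":-36,"jaw":-1},{"tx":-36,"ty":-36,"jaw":-1},{"tx":-36,"ty":-36,"jaw":-1},{"tx":-36,"ty":-36,"jaw":-1}]' 30
```

```text
schema error: expected keys tx, ty, tz, ax, ay, az, jaw
```

```bash
python3 -m jog '[{"tx":-36,"ty":-36,"tz":0,"ax":0,"ay":0,"az":0,"jaw":-1},{"tx":-36,"ty":-36,"tz":0,"ax":0,"ay":0,"az":0,"jaw":-1},{"tx":-36,"ty":-36,"tz":0,"ax":0,"ay":0,"az":0,"jaw":-1},{"tx":-36,"ty":-36,"tz":0,"ax":0,"ay":0,"az":0,"jaw":-1},{"tx":-36,"ty":-36,"tz":0,"ax":0,"ay":0,"az":0,"jaw":-1}]' 30
```

```text
time_s: 1.88
eef_pos: [260.0, 288.7, 231.5]
ee_rot: [0.0, 0.124, 0.992, 0.0]
force: [1.0, 0.9, -0.0]
grip_width: 0.996
grip_force: 0.0
```

```bash
python3 -m jog '[{"tx":-42,"ty":-23,"tz":0,"ax":0,"ay":0,"az":0,"jaw":-1},{"tx":-42,"ty":-23,"tz":0,"ax":0,"ay":0,"az":0,"jaw":-1},{"tx":-42,"ty":-23,"tz":0,"ax":0,"ay":0,"az":0,"jaw":-1},{"tx":-42,"ty":-23,"tz":0,"ax":0,"ay":0,"az":0,"jaw":-1},{"tx":0,"ty":0,"tz":0,"ax":0,"ay":0,"az":0,"jaw":-1}]' 30
cat > w.py <<'E'
from h import *
import sys
np.set_printoptions(precision=1,suppress=True)
Z=dict(carousel=0,grip=70,seat=64,dogs=71,post=56)
s=sense(); im=capture("wrist"); T=T_cw(im,s); cv2.imwrite(f"pics/{sys.argv[1]}.png",im["color"][:,:,::-1])
print(s["eef_pos"],s["time_s"])
for q in sys.argv[2:]:
    for r in place_of(q,"wrist")[:2]: print(q,round(r["conf"],2),np.array(r["centre"]),at_z(im,T,r["centre"],Z[q]),at_depth(im,T,r["centre"]))
E
python3 w.py w1 seat dogs post
```

```text
time_s: 2.5
eef_pos: [401.1, 157.8, 231.1]
ee_rot: [-0.0, 0.126, 0.992, -0.0]
force: [-0.0, 0.8, 0.2]
grip_width: 0.996
grip_force: 0.0
[401.1 157.8 231.1] 2.5
seat 0.78 [367.7 338.7] [514.  170.5  64. ] [506.3 170.7  76.7]
dogs 0.7 [367.9 344.9] [515.3 169.6  71. ] [506.6 169.9  84.9]
post 0.92 [390.1 429.4] [613.9 169.9  56. ] [603.3 170.2  67.7]
post 0.4 [356.3 302.2] [483.9 168.6  56. ] [483.4 168.6  56.9]
```

View pics/w1.png

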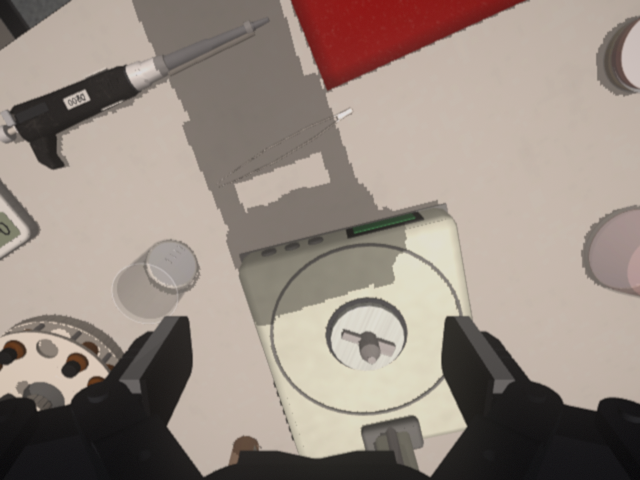

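```bash
cat > d.py <<'E'
from h import *
np.set_printoptions(precision=1,suppress=True)
def fit(im,T,z,r,c0,span=8,img=None):
    g=cv2.GaussianBlur(cv2.cvtColor(im["color"],cv2.COLOR_RGB2GRAY),(0,0),1).astype(np.float32)
    th=np.radians(np.arange(0,360,3)); best=[]
    def samp(c,rr):
        P=np.stack([c[0]+rr*np.cos(th),c[1]+rr*np.sin(th),np.full_like(th,z),np.ones_like(th)])
        q=np.linalg.inv(T)@P; u=im["cx"]+im["fx"]*q[0]/-q[2]; v=im["cy"]-im["fy"]*q[1]/-q[2]
        return cv2.remap(g,u.astype(np.float32)[None],v.astype(np.float32)[None],cv2.INTER_LINEAR)[0]
    for dx in np.arange(-span,span+.1,.5):
        for dy in np.arange(-span,span+.1,.5):
            for rr in r:
                c=(c0[0]+dx,c0[1]+dy); e=samp(c,rr+1)-samp(c,rr-1)
                best.append((abs(np.clip(e,-25,25).mean()),c,rr))
    best.sort(key=lambda b:-b[0]); return best[:3]
if __name__=="__main__":
    s=sense(); im=capture("wrist"); T=T_cw(im,s)
    print(fit(im,T,64,np.arange(28.5,31.6,.5),(515,171)))
    print(fit(im,T,56,np.arange(68,88,.5),(515,171),5))
    p=[at_z(im,T,q,71) for q in [(343,333),(392,346)]]; d=p[0]-p[1]; print(p,np.linalg.norm(d),np.degrees(np.arctan2(d[1],d[0])))
    for c in ["scene","side"]:
        im=capture(c); T=T_cw(im); print(c,fit(im,T,64,np.arange(28.5,31.6,.5),(515,171))[0])
    im=cv2.imread("pics/w1.png")[285:385,310:430]; cv2.imwrite("pics/w1c.png",cv2.resize(im,None,fx=5,fy=5,interpolation=cv2.INTER_CUBIC))
E
python3 d.py
```

```text
[(np.float32(19.813509), (np.float64(512.0), np.float64(170.0)), np.float64(30.0)), (np.float32(19.746801), (np.float64(512.5), np.float64(170.0)), np.float64(29.5)), (np.float32(19.724846), (np.float64(512.0), np.float64(170.0)), np.float64(29.5))]
[(np.float32(22.178272), (np.float64(513.5), np.float64(169.0)), np.float64(76.5)), (np.float32(22.169262), (np.float64(513.5), np.float64(169.5)), np.float64(76.5)), (np.float32(22.16822), (np.float64(513.5), np.float64(170.0)), np.float64(76.5))]
[array([497.9, 155.7,  71. ]), array([518.9, 191. ,  71. ])] 41.08287404203355 -120.73978595523864
scene (np.float32(17.615227), (np.float64(513.5), np.float64(172.0)), np.float64(29.5))
side (np.float32(13.674438), (np.float64(514.0), np.float64(171.5)), np.float64(29.0))
```

View pics/w1c.png

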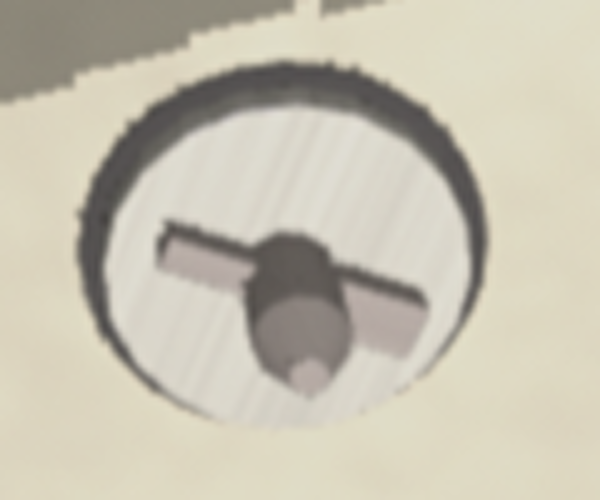

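```bash
python3 -m jog '[{"tx":-46,"ty":-46,"tz":0,"ax":0,"ay":0,"az":0,"jaw":-1},{"tx":-46,"ty":-46,"tz":0,"ax":0,"ay":0,"az":0,"jaw":-1},{"tx":-46,"ty":-46,"tz":0,"ax":0,"ay":0,"az":0,"jaw":-1},{"tx":-46,"ty":-46,"tz":0,"ax":0,"ay":0,"az":0,"jaw":-1},{"tx":0,"ty":-40,"tz":0,"ax":0,"ay":0,"az":0.18,"jaw":-1}]' 30
python3 -m jog '[{"tx":0,"ty":0,"tz":0,"ax":0,"ay":0,"az":0.18,"jaw":-1},{"tx":0,"ty":0,"tz":0,"ax":0,"ay":0,"az":0.18,"jaw":-1},{"tx":0,"ty":0,"tz":0,"ax":0,"ay":0,"az":0.18,"jaw":-1},{"tx":0,"ty":0,"tz":0,"ax":0,"ay":0,"az":0.18,"jaw":-1},{"tx":0,"ty":0,"tz":0,"ax":0,"ay":0,"az":0.18,"jaw":-1}]'
python3 -m jog '[{"tx":0,"ty":0,"tz":0,"ax":0,"ay":0,"az":0.18,"jaw":-1},{"tx":0,"ty":0,"tz":0,"ax":0,"ay":0,"az":0.18,"jaw":-1},{"tx":0,"ty":0,"tz":0,"ax":0,"ay":0,"az":0.18,"jaw":-1},{"tx":0,"ty":0,"tz":0,"ax":0,"ay":0,"az":0.18,"jaw":-1},{"tx":0,"ty":0,"tz":0,"ax":0,"ay":0,"az":0.18,"jaw":-1}]'
```

```text
time_s: 3.48
eef_pos: [518.6, -96.0, 230.5]
ee_rot: [-0.0, 0.215, 0.977, 0.0]
force: [-0.8, 1.4, -1.7]
grip_width: 0.999
grip_force: 0.0
time_s: 4.1
eef_pos: [517.5, -93.4, 231.4]
ee_rot: [0.0, 0.619, 0.786, 0.0]
force: [-0.0, -0.7, -0.3]
grip_width: 0.997
grip_force: 0.0
time_s: 4.72
eef_pos: [517.6, -93.4, 231.4]
ee_rot: [0.0, 0.899, 0.439, 0.0]
force: [0.3, -0.6, 0.0]
grip_width: 1.0
grip_force: 0.0
```

```bash
python3 -m jog '[{"tx":-38,"ty":29.6,"tz":0,"ax":0,"ay":0,"az":0,"jaw":-1},{"tx":0,"ty":0,"tz":0,"ax":0,"ay":0,"az":0.18,"jaw":-1},{"tx":0,"ty":0,"tz":0,"ax":0,"ay":0,"az":0.18,"jaw":-1},{"tx":0,"ty":0,"tz":0,"ax":0,"ay":0,"az":0.015,"jaw":-1},{"tx":0,"ty":0,"tz":0,"ax":0,"ay":0,"az":0,"jaw":-1}]'
cat > e.py <<'E'
from h import *
from d import fit
np.set_printoptions(precision=1,suppress=True)
s=sense(); im=capture("wrist"); T=T_cw(im,s); cv2.imwrite("pics/w2.png",im["color"][:,:,::-1]); q=s["ee_rot"]
print(s["eef_pos"],"yaw",np.degrees(2*np.arctan2(q[2],q[1])))
for n,z in [("carousel",0),("grip",70),("notch",0)]:
    for r in place_of(n,"wrist")[:2]: print(n,round(r["conf"],2),np.array(r["centre"]),at_z(im,T,r["centre"],z))
v,u=np.mgrid[0:480,0:640]; d=im["depth"]
D=np.stack([(u-im["cx"])/im["fx"],-(v-im["cy"])/im["fy"],-np.ones_like(u,float)],-1)
W=(D*d[...,None])@T[:3,:3].T+T[:3,3]
g=(d>0)&(W[...,2]>84)&(W[...,2]<95)&(np.hypot(W[...,0]-517,W[...,1]+142)<45)
p=W[g].astype(np.float32); r=cv2.minAreaRect(p[:,:2]); print("griptop",len(p),p.mean(0),r)
w,V=np.linalg.eigh(np.cov(p[:,:2].T)); a=V[:,1]; print("ang",np.degrees(np.arctan2(a[1],a[0]))%180)
for h in (34,): 
    k=(d>0)&(np.hypot(W[...,0]-517,W[...,1]+142)<90)&(W[...,2]>25)&(W[...,2]<45); print("plate z",np.median(W[k][:,2])); z=np.median(W[k][:,2])
    print(fit(im,T,z,np.arange(69,73,.5),(517,-142),8)[:2])
E
python3 e.py
```

```text
time_s: 5.35
eef_pos: [517.8, -141.9, 231.3]
ee_rot: [0.0, 0.964, 0.267, 0.0]
force: [-0.1, 0.5, -0.2]
grip_width: 0.998
grip_force: 0.0
[ 517.8 -141.9  231.3] yaw 31.024602085733736
carousel 0.56 [312.7 190.7] [ 518.1 -138.5    0. ]
grip 0.78 [311.  209.2] [ 518.1 -137.7   70. ]
notch 0.68 [311.6 168.1] [ 534.7 -127.5    0. ]Traceback (most recent call last):
  File "e.py", line 12, in <module>
    p=W[g].astype(np.float32); r=cv2.minAreaRect(p[:,:2]); print("griptop",len(p),p.mean(0),r)
                                 ~~~~~~~~~~~~~~~^^^^^^^^^
cv2.error: OpenCV(4.12.0) /io/opencv/modules/imgproc/src/convhull.cpp:143: error: (-215:Assertion failed) total >= 0 && (depth == CV_32F || depth == CV_32S) in function 'convexHull'
```

View pics/w2.png

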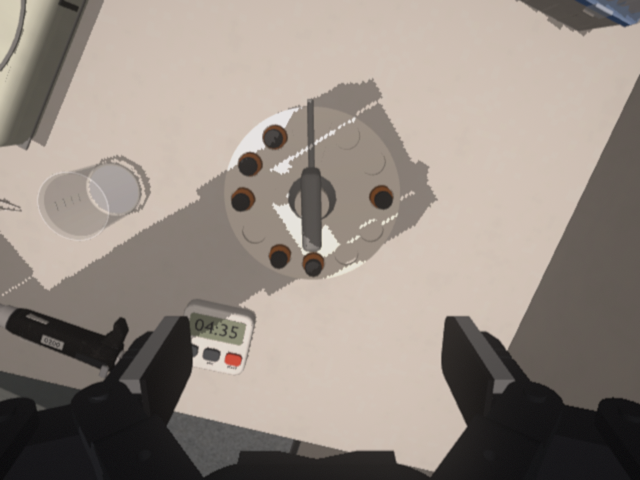

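```bash
python3 -m jog '[{"tx":1,"ty":-1,"tz":45,"ax":0,"ay":0,"az":0,"jaw":-1},{"tx":0,"ty":0,"tz":45,"ax":0,"ay":0,"az":0,"jaw":-1},{"tx":0,"ty":0,"tz":45,"ax":0,"ay":0,"az":0,"jaw":-1},{"tx":0,"ty":0,"tz":30,"ax":0,"ay":0,"az":0,"jaw":-1},{"tx":0,"ty":0,"tz":12,"ax":0,"ay":0,"az":0,"jaw":-1}]'
python3 -m jog '[{"tx":0,"ty":0,"tz":0,"ax":0,"ay":0,"az":0,"jaw":0.0},{"tx":0,"ty":0,"tz":0,"ax":0,"ay":0,"az":0,"jaw":0.3},{"tx":0,"ty":0,"tz":0,"ax":0,"ay":0,"az":0,"jaw":0.45},{"tx":0,"ty":0,"tz":0,"ax":0,"ay":0,"az":0,"jaw":0.55},{"tx":0,"ty":0,"tz":0,"ax":0,"ay":0,"az":0,"jaw":0.6}]' 25
```

```text
time_s: 6.18
eef_pos: [517.5, -140.6, 52.9]
ee_rot: [-0.001, 0.964, 0.266, -0.001]
force: [0.7, -0.2, -0.2]
grip_width: 1.003
grip_force: 0.0
time_s: 6.8
eef_pos: [518.5, -140.4, 56.2]
ee_rot: [0.0, 0.964, 0.266, 0.001]
force: [-4.8, 5.0, 14.8]
grip_width: 0.205
grip_force: 11.6
```

```bash
python3 -m jog '[{"tx":0,"ty":0,"tz":0,"ax":0,"ay":0,"az":0,"jaw":0.8},{"tx":0,"ty":0,"tz":0,"ax":0,"ay":0,"az":0,"jaw":1},{"tx":0,"ty":0,"tz":0,"ax":0,"ay":0,"az":0,"jaw":1}]' 50; python3 -c "
from h import *
s=sense();print(s['force'],s['wrist_torque'],s['eef_pos'])
im=capture('wrist');cv2.imwrite('pics/w3.png',im['color'][:,:,::-1])
print([(r['centre'],r['conf']) for r in place_of('grip','wrist')])"
```

```text
time_s: 7.18
eef_pos: [518.5, -140.3, 56.3]
ee_rot: [-0.0, 0.964, 0.266, 0.001]
force: [-5.1, 6.9, 17.5]
grip_width: 0.16
grip_force: 57.4
[-5.10964972  6.94940382 17.49433485] [ 1.17413748  0.82110706 -0.02112793] [ 518.48160652 -140.25849192   56.34599477]
[([315.6, 331.6], 0.86)]
```

View pics/w3.png

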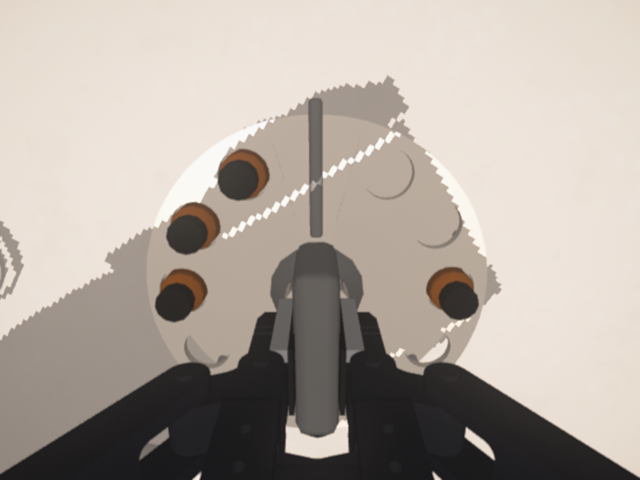

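```bash
python3 -m jog '[{"tx":0,"ty":0,"tz":-4,"ax":0,"ay":0,"az":0,"jaw":1},{"tx":0,"ty":0,"tz":-15,"ax":0,"ay":0,"az":0,"jaw":1},{"tx":0,"ty":0,"tz":-32,"ax":0,"ay":0,"az":0,"jaw":1},{"tx":0,"ty":0,"tz":-32,"ax":0,"ay":0,"az":0,"jaw":1},{"tx":0,"ty":0,"tz":-32,"ax":0,"ay":0,"az":0,"jaw":1}]' 60
python3 -c "
from h import *
s=sense();print(s['force'],s['wrist_torque'],s['eef_pos'])
for c in ['scene','side','wrist']:
  im=capture(c);T=T_cw(im,s)
  for n,z in (('grip',s['eef_pos'][2]+14.7),('carousel',s['eef_pos'][2]-55.5),('notch',s['eef_pos'][2]-55.5)):
    print(c,n,[(at_z(im,T,r['centre'],z).round(1),round(r['conf'],2)) for r in place_of(n,c)[:1]])"
```

```text
time_s: 7.9
eef_pos: [517.9, -140.9, 171.0]
ee_rot: [0.0, 0.964, 0.266, 0.0]
force: [-0.0, 0.7, -4.9]
grip_width: 0.152
grip_force: 64.2
[-4.21087442e-03  6.54669826e-01 -4.86034827e+00] [-0.05474043  0.06324296  0.02287843] [ 517.90057013 -140.92981807  171.00345784]
scene grip [(array([ 518.5, -142.1,  185.7]), 0.66)]
scene carousel [(array([ 524. , -139. ,  115.5]), 0.61)]
scene notch [(array([ 537.2, -137. ,  115.5]), 0.65)]
side grip [(array([ 518.2, -144.9,  185.7]), 0.64)]
side carousel [(array([ 514.5, -138.8,  115.5]), 0.78)]
side notch [(array([ 528.2, -128.1,  115.5]), 0.76)]
wrist grip [(array([ 520. , -139.9,  185.7]), 0.92)]
wrist carousel [(array([ 519.3, -140. ,  115.5]), 0.97)]
wrist notch []
```

```bash
python3 -m jog '[{"tx":10,"ty":-17,"tz":0,"ax":0,"ay":0,"az":0,"jaw":1},{"tx":20,"ty":-34,"tz":0,"ax":0,"ay":0,"az":0,"jaw":1},{"tx":20,"ty":-34,"tz":0,"ax":0,"ay":0,"az":0,"jaw":1},{"tx":20,"ty":-34,"tz":0,"ax":0,"ay":0,"az":0,"jaw":1},{"tx":20,"ty":-34,"tz":0,"ax":0,"ay":0,"az":0,"jaw":1}]'
python3 -m jog '[{"tx":20,"ty":-34,"tz":0,"ax":0,"ay":0,"az":0,"jaw":1},{"tx":20,"ty":-34,"tz":0,"ax":0,"ay":0,"az":0,"jaw":1},{"tx":17,"ty":-31,"tz":0,"ax":0,"ay":0,"az":0,"jaw":1},{"tx":9,"ty":-17,"tz":0,"ax":0,"ay":0,"az":0,"jaw":1},{"tx":0,"ty":0,"tz":0,"ax":0,"ay":0,"az":-0.08,"jaw":1}]'
python3 -m jog '[{"tx":0,"ty":0,"tz":0,"ax":0,"ay":0,"az":-0.13,"jaw":1},{"tx":0,"ty":0,"tz":0,"ax":0,"ay":0,"az":-0.13,"jaw":1},{"tx":0,"ty":0,"tz":0,"ax":0,"ay":0,"az":-0.1,"jaw":1},{"tx":0,"ty":0,"tz":0,"ax":0,"ay":0,"az":0,"jaw":1}]'
python3 - <<'E'
from h import *
s=sense();q=s["ee_rot"];print(s['force'],s['wrist_torque'],s['eef_pos'],np.degrees(2*np.arctan2(q[2],q[1])))
for c in ['scene','side','wrist']:
  im=capture(c);T=T_cw(im,s)
  cv2.imwrite(f"pics/{c}4.png",im["color"][:,:,::-1])
  for n,z in (('grip',s['eef_pos'][2]+14.7),('carousel',s['eef_pos'][2]-55.5)):
    print(c,n,[(at_z(im,T,r['centre'],z).round(1),round(r['conf'],2)) for r in place_of(n,c)[:1]])
E
```

```text
time_s: 9.12
eef_pos: [516.5, 38.9, 169.3]
ee_rot: [-0.0, 0.964, 0.266, 0.0]
force: [0.3, -0.7, -4.5]
grip_width: 0.155
grip_force: 64.1
time_s: 9.75
eef_pos: [513.7, 171.5, 169.2]
ee_rot: [-0.0, 0.952, 0.306, -0.0]
force: [-0.5, -0.1, -3.6]
grip_width: 0.152
grip_force: 64.1
time_s: 10.25
eef_pos: [514.1, 170.1, 169.3]
ee_rot: [0.0, 0.883, 0.469, -0.0]
force: [-0.2, 0.5, -4.3]
grip_width: 0.151
grip_force: 64.2
[-0.20742431  0.48736493 -4.26824413] [-0.0211429   0.02455613 -0.00913917] [514.09211401 170.05609592 169.26025643] 55.96205795954598
scene grip [(array([512.2, 173.2, 184. ]), 0.6)]
scene carousel [(array([508.9, 176.1, 113.8]), 0.81)]
side grip [(array([516.7, 170.9, 184. ]), 0.95)]
side carousel [(array([515. , 170.5, 113.8]), 0.82)]
wrist grip [(array([514.8, 171.6, 184. ]), 0.64)]
wrist carousel [(array([515.1, 171.6, 113.8]), 0.64)]
```

```bash
python3 -m jog '[{"tx":-0.9,"ty":-0.4,"tz":8,"ax":0,"ay":0,"az":0,"jaw":1},{"tx":0,"ty":0,"tz":8,"ax":0,"ay":0,"az":0,"jaw":1},{"tx":0,"ty":0,"tz":3,"ax":0,"ay":0,"az":0,"jaw":1},{"tx":0,"ty":0,"tz":2,"ax":0,"ay":0,"az":0,"jaw":1},{"tx":0,"ty":0,"tz":2,"ax":0,"ay":0,"az":0,"jaw":1}]'
python3 -m jog '[{"tx":0,"ty":0,"tz":1.5,"ax":0,"ay":0,"az":0,"jaw":1},{"tx":0,"ty":0,"tz":1.5,"ax":0,"ay":0,"az":0,"jaw":1},{"tx":0,"ty":0,"tz":0,"ax":0,"ay":0,"az":0,"jaw":1}]'
```

```text
time_s: 11.32
eef_pos: [513.5, 169.5, 146.3]
ee_rot: [0.0, 0.883, 0.47, 0.0]
force: [0.2, 0.5, -3.7]
grip_width: 0.155
grip_force: 64.2
time_s: 11.7
eef_pos: [513.4, 169.5, 143.2]
ee_rot: [-0.0, 0.883, 0.47, -0.0]
force: [-0.9, -0.2, -3.9]
grip_width: 0.156
grip_force: 64.2
```

```bash
python3 -m jog '[{"tx":0,"ty":0,"tz":1,"ax":0,"ay":0,"az":0,"jaw":1},{"tx":0,"ty":0,"tz":1,"ax":0,"ay":0,"az":0,"jaw":1},{"tx":0,"ty":0,"tz":0,"ax":0,"ay":0,"az":0,"jaw":1}]'
python3 -m jog '[{"tx":0,"ty":0,"tz":1,"ax":0,"ay":0,"az":0,"jaw":1},{"tx":0,"ty":0,"tz":1,"ax":0,"ay":0,"az":0,"jaw":1},{"tx":0,"ty":0,"tz":0,"ax":0,"ay":0,"az":0,"jaw":1}]'
```

```text
time_s: 12.08
eef_pos: [513.4, 169.5, 141.2]
ee_rot: [-0.0, 0.883, 0.47, -0.0]
force: [1.0, -0.5, -3.6]
grip_width: 0.151
grip_force: 64.2
time_s: 12.45
eef_pos: [513.4, 169.5, 139.2]
ee_rot: [-0.0, 0.883, 0.47, -0.0]
force: [0.5, 0.4, -4.5]
grip_width: 0.155
grip_force: 64.2
```

```bash
python3 -m jog '[{"tx":0,"ty":0,"tz":1,"ax":0,"ay":0,"az":0,"jaw":1},{"tx":0,"ty":0,"tz":1,"ax":0,"ay":0,"az":0,"jaw":1},{"tx":0,"ty":0,"tz":0,"ax":0,"ay":0,"az":0,"jaw":1}]'
python3 -m jog '[{"tx":0,"ty":0,"tz":1,"ax":0,"ay":0,"az":0,"jaw":1},{"tx":0,"ty":0,"tz":1,"ax":0,"ay":0,"az":0,"jaw":1},{"tx":0,"ty":0,"tz":0,"ax":0,"ay":0,"az":0,"jaw":1}]'
```

```text
time_s: 12.82
eef_pos: [513.4, 169.5, 137.2]
ee_rot: [-0.0, 0.883, 0.47, -0.0]
force: [-0.1, 0.0, -4.2]
grip_width: 0.15
grip_force: 64.2
time_s: 13.2
eef_pos: [513.4, 169.5, 135.2]
ee_rot: [-0.0, 0.883, 0.47, -0.0]
force: [0.2, -0.3, -4.3]
grip_width: 0.154
grip_force: 64.2
```

```bash
python3 -m jog '[{"tx":0,"ty":0,"tz":1.5,"ax":0,"ay":0,"az":0,"jaw":1},{"tx":0,"ty":0,"tz":1.5,"ax":0,"ay":0,"az":0,"jaw":1},{"tx":0,"ty":0,"tz":1,"ax":0,"ay":0,"az":0,"jaw":1},{"tx":0,"ty":0,"tz":0,"ax":0,"ay":0,"az":0,"jaw":1}]'
python3 -m jog '[{"tx":0,"ty":0,"tz":1,"ax":0,"ay":0,"az":0,"jaw":1},{"tx":0,"ty":0,"tz":1,"ax":0,"ay":0,"az":0,"jaw":1},{"tx":0,"ty":0,"tz":0,"ax":0,"ay":0,"az":0,"jaw":1}]'
python3 -m jog '[{"tx":0,"ty":0,"tz":1,"ax":0,"ay":0,"az":0,"jaw":1},{"tx":0,"ty":0,"tz":0.5,"ax":0,"ay":0,"az":0,"jaw":1},{"tx":0,"ty":0,"tz":0,"ax":0,"ay":0,"az":0,"jaw":1}]'
```

```text
time_s: 13.7
eef_pos: [513.4, 169.5, 131.2]
ee_rot: [-0.0, 0.883, 0.47, -0.0]
force: [-0.8, -0.4, -3.2]
grip_width: 0.156
grip_force: 64.2
time_s: 14.08
eef_pos: [513.4, 169.5, 129.2]
ee_rot: [-0.0, 0.883, 0.47, -0.0]
force: [0.4, 0.0, -3.6]
grip_width: 0.149
grip_force: 64.3
time_s: 14.45
eef_pos: [513.4, 169.5, 127.8]
ee_rot: [0.0, 0.883, 0.47, -0.0]
force: [-0.2, 0.5, -4.0]
grip_width: 0.155
grip_force: 64.2
```

```bash
python3 -m jog '[{"tx":0,"ty":0,"tz":0.7,"ax":0,"ay":0,"az":0,"jaw":1},{"tx":0,"ty":0,"tz":0.7,"ax":0,"ay":0,"az":0,"jaw":1},{"tx":0,"ty":0,"tz":0,"ax":0,"ay":0,"az":0,"jaw":1}]'
python3 -m jog '[{"tx":0,"ty":0,"tz":0.7,"ax":0,"ay":0,"az":0,"jaw":1},{"tx":0,"ty":0,"tz":0.7,"ax":0,"ay":0,"az":0,"jaw":1},{"tx":0,"ty":0,"tz":0,"ax":0,"ay":0,"az":0,"jaw":1}]'
```

```text
time_s: 14.82
eef_pos: [513.4, 169.5, 126.3]
ee_rot: [-0.0, 0.883, 0.47, -0.0]
force: [0.7, 0.8, -3.5]
grip_width: 0.154
grip_force: 64.2
time_s: 15.2
eef_pos: [513.4, 169.5, 124.9]
ee_rot: [-0.0, 0.883, 0.47, -0.0]
force: [-1.3, 0.1, -4.5]
grip_width: 0.148
grip_force: 64.3
```

```bash
python3 -m jog '[{"tx":0,"ty":0,"tz":0.7,"ax":0,"ay":0,"az":0,"jaw":1},{"tx":0,"ty":0,"tz":0.7,"ax":0,"ay":0,"az":0,"jaw":1},{"tx":0,"ty":0,"tz":0,"ax":0,"ay":0,"az":0,"jaw":1}]'
python3 -m jog '[{"tx":0,"ty":0,"tz":0.7,"ax":0,"ay":0,"az":0,"jaw":1},{"tx":0,"ty":0,"tz":0.7,"ax":0,"ay":0,"az":0,"jaw":1},{"tx":0,"ty":0,"tz":0,"ax":0,"ay":0,"az":0,"jaw":1}]'
```

```text
time_s: 15.58
eef_pos: [513.4, 169.5, 123.5]
ee_rot: [-0.0, 0.883, 0.47, -0.0]
force: [-0.4, 0.6, -4.1]
grip_width: 0.155
grip_force: 64.2
time_s: 15.95
eef_pos: [513.4, 169.5, 122.1]
ee_rot: [-0.0, 0.883, 0.47, -0.0]
force: [-0.5, 0.5, -4.9]
grip_width: 0.152
grip_force: 64.3
```

```bash
python3 -m jog '[{"tx":0,"ty":0,"tz":0.6,"ax":0,"ay":0,"az":0,"jaw":1},{"tx":0,"ty":0,"tz":0.6,"ax":0,"ay":0,"az":0,"jaw":1},{"tx":0,"ty":0,"tz":0,"ax":0,"ay":0,"az":0,"jaw":1}]'
python3 -m jog '[{"tx":0,"ty":0,"tz":0.6,"ax":0,"ay":0,"az":0,"jaw":1},{"tx":0,"ty":0,"tz":0,"ax":0,"ay":0,"az":0,"jaw":1}]'
```

```text
time_s: 16.32
eef_pos: [513.4, 169.5, 120.9]
ee_rot: [-0.0, 0.883, 0.47, -0.0]
force: [0.0, 0.1, -4.0]
grip_width: 0.156
grip_force: 64.2
time_s: 16.58
eef_pos: [513.5, 169.5, 120.4]
ee_rot: [0.0, 0.883, 0.47, 0.0]
force: [-0.1, 1.1, -3.9]
grip_width: 0.159
grip_force: 64.3
```

```bash
python3 -m jog '[{"tx":0,"ty":0,"tz":0.5,"ax":0,"ay":0,"az":0,"jaw":1},{"tx":0,"ty":0,"tz":0,"ax":0,"ay":0,"az":0,"jaw":1}]'
python3 -m jog '[{"tx":0,"ty":0,"tz":0.5,"ax":0,"ay":0,"az":0,"jaw":1},{"tx":0,"ty":0,"tz":0,"ax":0,"ay":0,"az":0,"jaw":1}]'
```

```text
time_s: 16.82
eef_pos: [513.6, 169.5, 120.4]
ee_rot: [0.0, 0.883, 0.47, 0.0]
force: [-3.0, -0.4, 3.1]
grip_width: 0.157
grip_force: 65.7
time_s: 17.08
eef_pos: [513.6, 169.5, 120.4]
ee_rot: [0.0, 0.883, 0.47, 0.0]
force: [-3.5, -0.8, 8.0]
grip_width: 0.156
grip_force: 66.7
```

```bash
cat > s.py <<'E'
from h import *
np.set_printoptions(precision=3,suppress=True)
s=sense();q=s["ee_rot"];print(s['force'].round(1),s['wrist_torque'],s['eef_pos'].round(2),"yaw",round(np.degrees(2*np.arctan2(q[2],q[1])),2))
E
python3 s.py; python3 -m jog '[{"tx":0,"ty":0,"tz":-0.7,"ax":0,"ay":0,"az":0.02,"jaw":1},{"tx":0,"ty":0,"tz":0,"ax":0,"ay":0,"az":0.04,"jaw":1},{"tx":0,"ty":0,"tz":0,"ax":0,"ay":0,"az":0.04,"jaw":1},{"tx":0,"ty":0,"tz":0,"ax":0,"ay":0,"az":0.04,"jaw":1},{"tx":0,"ty":0,"tz":0,"ax":0,"ay":0,"az":0.04,"jaw":1}]';python3 s.py
```

```text
[-3.5 -0.8  8. ] [-0.162  0.851  0.002] [513.57 169.52 120.35] yaw 56.03
time_s: 17.7
eef_pos: [513.6, 169.7, 120.4]
ee_rot: [0.0, 0.922, 0.388, 0.0]
force: [-2.1, 0.3, 3.4]
grip_width: 0.154
grip_force: 65.9
[-2.1  0.3  3.4] [0.111 0.372 0.095] [513.61 169.67 120.39] yaw 45.62
```

```bash
python3 -m jog '[{"tx":0,"ty":0,"tz":0,"ax":0,"ay":0,"az":0.05,"jaw":1},{"tx":0,"ty":0,"tz":0,"ax":0,"ay":0,"az":0.05,"jaw":1},{"tx":0,"ty":0,"tz":0,"ax":0,"ay":0,"az":0.05,"jaw":1},{"tx":0,"ty":0,"tz":0,"ax":0,"ay":0,"az":0.05,"jaw":1},{"tx":0,"ty":0,"tz":0,"ax":0,"ay":0,"az":0.05,"jaw":1}]' >/dev/null;python3 s.py
python3 -m jog '[{"tx":0,"ty":0,"tz":0,"ax":0,"ay":0,"az":0.05,"jaw":1},{"tx":0,"ty":0,"tz":0,"ax":0,"ay":0,"az":0.05,"jaw":1},{"tx":0,"ty":0,"tz":0,"ax":0,"ay":0,"az":0.04,"jaw":1},{"tx":0,"ty":0,"tz":0,"ax":0,"ay":0,"az":0.04,"jaw":1},{"tx":0,"ty":0,"tz":0,"ax":0,"ay":0,"az":0.04,"jaw":1}]' >/dev/null;python3 s.py
```

```text
[-2.4  1.8  3.7] [0.326 0.503 0.161] [513.4  169.92 120.38] yaw 31.28
[-3.3  3.1  4. ] [0.602 0.659 0.176] [513.3  170.15 120.39] yaw 18.69
```

```bash
python3 -m jog '[{"tx":-0.2,"ty":-0.4,"tz":0,"ax":0,"ay":0,"az":0.04,"jaw":1},{"tx":0,"ty":0,"tz":0,"ax":0,"ay":0,"az":0.04,"jaw":1},{"tx":0,"ty":0,"tz":0,"ax":0,"ay":0,"az":0.04,"jaw":1},{"tx":0,"ty":0,"tz":0,"ax":0,"ay":0,"az":0.04,"jaw":1},{"tx":0,"ty":0,"tz":0,"ax":0,"ay":0,"az":0.03,"jaw":1}]' >/dev/null;python3 s.py
python3 -m jog '[{"tx":0,"ty":0,"tz":0,"ax":0,"ay":0,"az":0.02,"jaw":1},{"tx":0,"ty":0,"tz":0,"ax":0,"ay":0,"az":0.02,"jaw":1},{"tx":0,"ty":0,"tz":0,"ax":0,"ay":0,"az":0,"jaw":1}]' >/dev/null;python3 s.py
```

```text
[-2.5  4.8  3.7] [0.785 0.498 0.17 ] [513.17 170.4  120.41] yaw 7.82
[-2.   5.   4.9] [0.936 0.514 0.076] [513.17 170.42 120.38] yaw 5.57
```

```bash
python3 -m jog '[{"tx":-0.2,"ty":-0.5,"tz":-0.2,"ax":0,"ay":0,"az":0.02,"jaw":1},{"tx":0,"ty":0,"tz":0,"ax":0,"ay":0,"az":0.02,"jaw":1}]' >/dev/null;python3 s.py
python3 -m jog '[{"tx":0,"ty":0,"tz":0,"ax":0,"ay":0,"az":0.015,"jaw":1},{"tx":0,"ty":0,"tz":0,"ax":0,"ay":0,"az":0.015,"jaw":1}]' >/dev/null;python3 s.py
```

```text
[-1.1  4.7  2.6] [0.917 0.123 0.16 ] [513.06 170.51 120.38] yaw 3.23
[-1.   5.2  2.8] [ 1.066 -0.017  0.158] [513.07 170.54 120.4 ] yaw 1.53
```

```bash
python3 -m jog '[{"tx":0,"ty":-0.6,"tz":0,"ax":0,"ay":0,"az":0.015,"jaw":1},{"tx":0,"ty":0,"tz":0,"ax":0,"ay":0,"az":0.01,"jaw":1}]' >/dev/null;python3 s.py
python3 -m jog '[{"tx":0,"ty":0,"tz":0,"ax":0,"ay":0,"az":0.015,"jaw":1},{"tx":0,"ty":0,"tz":0,"ax":0,"ay":0,"az":0.01,"jaw":1}]' >/dev/null;python3 s.py
```

```text
[-0.   2.6  2.9] [ 0.486 -0.001  0.138] [513.04 170.74 120.39] yaw 0.12
[0.1 2.7 2.4] [ 0.424 -0.092  0.159] [513.02 170.78 120.37] yaw -1.32
```

```bash
python3 -m jog '[{"tx":0,"ty":0,"tz":0,"ax":0,"ay":0,"az":0.012,"jaw":1},{"tx":0,"ty":0,"tz":0,"ax":0,"ay":0,"az":0.012,"jaw":1}]' >/dev/null;python3 s.py
python3 -m jog '[{"tx":0,"ty":0,"tz":0,"ax":0,"ay":0,"az":0.012,"jaw":1},{"tx":0,"ty":0,"tz":0,"ax":0,"ay":0,"az":0,"jaw":1}]' >/dev/null;python3 s.py
python3 - <<'E'
from h import *
im=capture("side");T=T_cw(im);cv2.imwrite("pics/side5.png",cv2.resize(im["color"][150:400,200:460],None,fx=3,fy=2.4*1,interpolation=cv2.INTER_CUBIC)[:,:,::-1])
for n,z in (("notch",64),("carousel",64),("grip",134),("post",56)): print(n,[(at_z(im,T,r['centre'],z).round(1),round(r['conf'],2)) for r in place_of(n,"side")[:1]])
E
```

```text
[0.9 1.6 3.2] [ 0.496 -0.134  0.743] [512.98 170.83 120.41] yaw -2.64
[1.4 1.8 5.1] [ 0.322 -0.156  0.858] [512.93 170.87 120.39] yaw -3.31
notch [(array([531., 175.,  64.]), 0.91)]
carousel [(array([511.3, 163.1,  64. ]), 0.87)]
grip [(array([516.7, 166.9, 134. ]), 0.87)]
post [(array([615.2, 172.7,  56. ]), 0.69)]
```

View pics/side5.png

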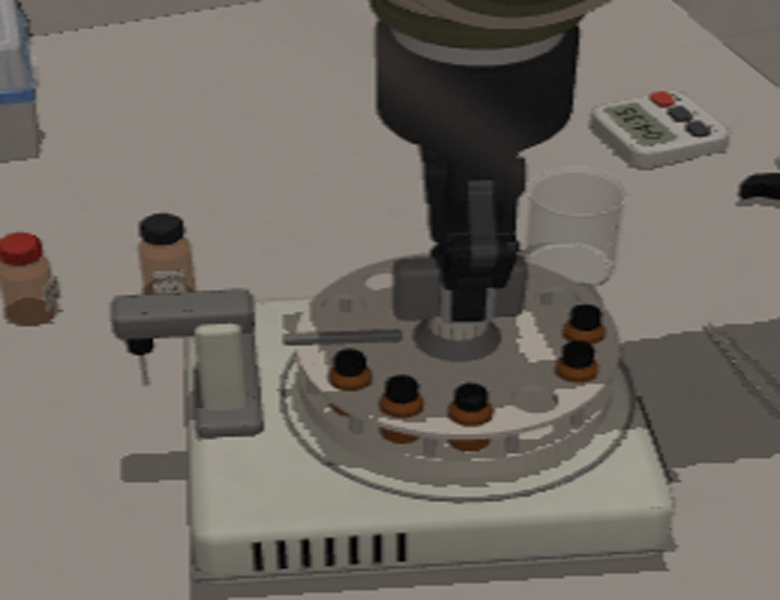

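```bash
python3 -m jog '[{"tx":0,"ty":-0.2,"tz":0,"ax":0,"ay":0,"az":-0.015,"jaw":1},{"tx":0,"ty":0,"tz":0,"ax":0,"ay":0,"az":-0.005,"jaw":1}]' >/dev/null;python3 s.py
python3 -m jog '[{"tx":0,"ty":0,"tz":0,"ax":0,"ay":0,"az":0,"jaw":1}]' 20; python3 s.py
```

```text
[0.8 0.6 5.8] [ 0.021 -0.142  0.349] [512.95 170.91 120.38] yaw -2.2
time_s: 22.08
eef_pos: [513.0, 170.9, 120.4]
ee_rot: [0.0, 1.0, -0.019, 0.0]
force: [0.6, 0.1, 5.6]
grip_width: 0.156
grip_force: 66.0
[0.6 0.1 5.6] [ 0.115 -0.097  0.335] [512.96 170.89 120.38] yaw -2.22
```

```bash
python3 -m jog '[{"tx":0,"ty":0,"tz":0,"ax":0,"ay":0,"az":-0.008,"jaw":1},{"tx":0,"ty":0,"tz":0,"ax":0,"ay":0,"az":0,"jaw":1}]' >/dev/null;python3 s.py
python3 -m jog '[{"tx":0,"ty":0,"tz":0,"ax":0,"ay":0,"az":0,"jaw":0.65},{"tx":0,"ty":0,"tz":0,"ax":0,"ay":0,"az":0,"jaw":0.5},{"tx":0,"ty":0,"tz":0,"ax":0,"ay":0,"az":0,"jaw":0.3},{"tx":0,"ty":0,"tz":0,"ax":0,"ay":0,"az":0,"jaw":0.2},{"tx":0,"ty":0,"tz":0,"ax":0,"ay":0,"az":0,"jaw":0.2}]'; python3 s.py
```

```text
[-0.2  0.1  5.3] [ 0.135 -0.171  0.274] [512.96 170.88 120.38] yaw -1.78
time_s: 22.95
eef_pos: [512.7, 171.1, 120.0]
ee_rot: [0.0, 1.0, -0.015, -0.0]
force: [-1.0, 0.4, 0.3]
grip_width: 0.4
grip_force: 0.0
[-1.   0.4  0.3] [ 0.022 -0.002  0.043] [512.66 171.1  120.03] yaw -1.73
```

Released (opening 34 mm, no forces). Rise straight up about 60 mm and check.

```bash
python3 -m jog '[{"tx":0,"ty":0,"tz":-6,"ax":0,"ay":0,"az":0,"jaw":0.2},{"tx":0,"ty":0,"tz":-18,"ax":0,"ay":0,"az":0,"jaw":0.2},{"tx":0,"ty":0,"tz":-20,"ax":0,"ay":0,"az":0,"jaw":0.2},{"tx":0,"ty":0,"tz":-15,"ax":0,"ay":0,"az":0,"jaw":0.2},{"tx":0,"ty":0,"tz":0,"ax":0,"ay":0,"az":0,"jaw":0.2}]'
python3 -m jog '[{"tx":-25,"ty":0,"tz":-5,"ax":0,"ay":0,"az":0,"jaw":0.2},{"tx":-30,"ty":0,"tz":0,"ax":0,"ay":0,"az":0,"jaw":0.2},{"tx":-25,"ty":0,"tz":0,"ax":0,"ay":0,"az":0,"jaw":0.2},{"tx":0,"ty":0,"tz":0,"ax":0,"ay":0,"az":0,"jaw":0.2}]'
python3 - <<'E'
from h import *
s=sense(); im=capture("wrist"); T=T_cw(im,s)
cv2.imwrite("pics/w6.png",im["color"][:,:,::-1])
for n,z in (("notch",64),("carousel",64),("grip",134),("post",56)): print(n,[(r['centre'],at_z(im,T,r['centre'],z).round(1),round(r['conf'],2)) for r in place_of(n,"wrist")[:1]])
im2=capture("side");T2=T_cw(im2);v,u=np.mgrid[0:480,0:640]
for im_,T_,nm in((im,T,"wrist"),(im2,T2,"side")):
  d=im_["depth"];D=np.stack([(u-im_["cx"])/im_["fx"],-(v-im_["cy"])/im_["fy"],-np.ones_like(u,float)],-1);W=(D*d[...,None])@T_[:3,:3].T+T_[:3,3]
  g=(d>0)&(np.hypot(W[...,0]-513.5,W[...,1]-171)<68)&(np.hypot(W[...,0]-513.5,W[...,1]-171)>36)&(W[...,2]>85)&(W[...,2]<112)
  p=W[g]; A=np.c_[p[:,:2]-[513.5,171],np.ones(len(p))]
  for _ in range(5):
    c=np.linalg.lstsq(A,p[:,2],rcond=None)[0]; r=abs(p[:,2]-A@c); k=r<max(2,np.median(r)*2); A,p=A[k],p[k]
  print(nm,"plate z",c[2],"tilt deg",np.degrees(c[:2]),len(p))
E
```

```text
time_s: 23.58
eef_pos: [513.3, 171.2, 180.3]
ee_rot: [-0.0, 1.0, -0.015, 0.001]
force: [0.4, -0.5, -0.4]
grip_width: 0.4
grip_force: 0.0
time_s: 24.08
eef_pos: [431.8, 173.6, 183.9]
ee_rot: [0.0, 1.0, -0.015, -0.001]
force: [0.4, -0.3, 0.7]
grip_width: 0.397
grip_force: 0.0
notch []
carousel [([317.8, 90.4], array([514.8, 169.5,  64. ]), 0.77)]
grip [([318.7, 87.9], array([514.1, 169.4, 134. ]), 0.74)]
post [([316.3, 87.5], array([516.6, 170.3,  56. ]), 0.21)]
wrist plate z 98.04361950583537 tilt deg [-0.01510102 -0.00014043] 22212
side plate z 99.75948718813503 tilt deg [-0.04375736  0.12282478] 2051
```

View pics/w6.png

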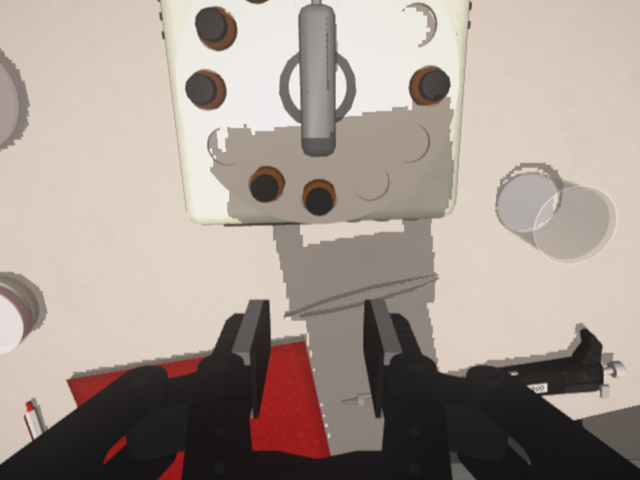

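```bash
python3 -c "
from rig import finish_job
print(finish_job())"
```

```text
the job is handed in; nothing more can be done
None
```

The carousel is mounted fully home on the hub, level, turned clockwise until it came up softly against the home stop with its index rib pointing at the post, and released. It dropped over the dogs on the first lowering, at the angle read from the pictures, so no searching turn was needed. I left the beaker and vials alone and handed the job in at about 24 s, but no verdict came back.

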